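Set the card punch to the red hole size and start it

TASK

Set the hole-size wheel of the white card punch to red: push the wheel's upright tabs round from one side, gently and without pinching a tab between the fingers, until the red tab stands in line with the black arrow. Then press the green start button all the way down and let go, leaving the wheel on red. Do not press the button before the wheel is on red, and leave the glue jar, the gift box and the brush where they are.

Things in the scene. Friction and masses are not known exactly. Their poses are not given: they have to be found in the camera images.
- punch: White card punch, fixed to the table: casing 250 mm (its x, -130 to +120) by 310 mm (its y, -125 to +185), flat deck 70 mm above the table. Origin on the table below the wheel's axis; z up. A black arrow, 4 mm high, lies on the deck on the wheel's -x side (x -125 to -92 mm) and points at the wheel. A card sticks out 50 mm from the -x face. Only the wheel and the button stand above the deck.
- wheel (a joint): Angle of the hole-size wheel about its upright axis (rad). 0 and every whole turn (multiples of 6.283) mean red tab in line with the arrow; grows counterclockwise seen from above. May be turned either way, past whole turns. Plain friction, no clicks: about 3 N at a tab turns it, and it stays where it is left.
- wheel_centre (a point): On the wheel's axis at deck height. Dark disc 120 mm across, top 12 mm above the deck; hub 36 mm across, top 28 mm. Four upright radial tabs 90 degrees apart at the rim, rigid with the wheel: from 56 to 90 mm from the axis, 10 mm thick, coloured on top, from 2 to 42 mm above the deck. Caps and disc patches, counterclockwise from above: red, blue, yellow, white.
- red_tab (a point): On the top of the red tab, in the middle of its thickness, 75 mm from the wheel's axis and 42 mm above the deck. Turns with the wheel.
- set_point (a point): Fixed point of the punch where point red_tab must come: 75 mm from the wheel's axis straight towards the arrow (the punch's -x), 42 mm above the deck.
- start (a joint): Travel of the green start button: 0 up, 0.006 m fully down. It takes 5 N to hold it down, and it springs back.
- start_top (a point): Centre of the top face of the green start button (30 mm across, pressed straight down, 6 mm of travel), on the deck 148 mm from the wheel's axis, on the punch's +y side.
- glue_jar: Loose white jar with an orange lid, 64 mm across, 100 mm tall, on the table on the punch's -y side. Leave it. Origin under its centre.
- gift_box: Loose white cardboard box, 90 x 90 mm, 50 mm tall, on the table on the punch's +y side. Leave it. Origin under its centre.
- glue_brush: Loose glue brush, 180 mm long, lying on the table beyond the punch. Leave it.

How it is judged:
By the outcome, as a careful person would: the job done as asked, in the order asked, and still so for the second after the job is handed in, with the robot touching nothing.
It also fails if it takes over 58 s, if anything falls off the work surface, if the arm or the gripper's body presses on something with over 40 N, if the wrist force passes 120 N, or if a joint passes its speed limit or range.

ROBOT

A 6-joint arm with a two-finger parallel gripper is mounted at the origin on the work surface. World frame = base frame: x ahead of the robot, y to its left, z up, the work surface at z = 0. Lengths are in mm, angles in rad, forces in N, time in s.
With the tool pointing down it reaches from about 350 to 975 mm from the base axis. Payload 7.1 kg.
Tool frame: the origin (TCP) lies at the very end of the fingers, on their centre line; the grasp point (between the pads) lies 19 mm behind it; x points along the fingers, z is the direction in which the jaws open and shut, and the axes are right-handed (so a half turn about x gives the same grasp; the last joint's range is limited). The gripper opens to 88 mm and grips with 3 to 60 N. Pads are 20 mm wide; open, the fingers measure 115 mm over their backs; the gripper's body (75 mm by 178 mm) begins 61 mm behind the grasp point.
Start: joints at [-1.168, 0.423, 1.63, -0, 1.089, -0.019], TCP at [255.892, -570.196, 222.675] pointing down, gripper open.
Joint ranges: [-3, 3], [-0.9, 2.11], [0.09, 2.58], [-1.31, 4.45], [0.11, 2.69], [-2.54, 2.54]. Speed limits (rad/s): [2.39, 2.39, 3.01, 3.14, 3.14, 3.14].

INTERFACE

Orientations are given as a rotation vector (axis times angle).
In Python, from workcell import * gives the robot as it stands.
- The arm moves only by the shell command python3 -m crank 'ROWS'. ROWS is JSON, a list of rows, each a list of 3 entries, a list of its own where there are three numbers: the shift along the tool's x, y, z in cm, then the turn, a rotation vector about the tool's x, y, z in degrees, then the finger opening in cm, from 0 to 8.78. In form: [[[dx, dy, dz], [rx, ry, rz], claw], ...]. A call has 1 to 5 rows; each row shifts and turns the commanded pose from where the row before left it, along the tool's axes as they then stand; what a row does not reach is not made up. A row lasts 1/8 s, in which the tool goes at most 62.5 mm and 10.7 degrees, less where a joint would pass 70% of its speed; a pose out of reach is approached as far as the arm can. A call with a gripper value outside its range is refused whole. The fingers move at their own pace and stop on an object; the grip force is fixed at half the most. Time passes only in rows, so rows that do not move let the fingers close. It gives the time, the measured TCP pose, the force and the opening at its end, in the units of the state.
- get_obs(): the state, without advancing time (a new reading comes with each control period).
- get_image(name): name is "scene" or "top"; returns a dict with "pixels" (420x560x3 uint8, red, green, blue), "mtx" (3x3 intrinsics, pixels), "view" (4x4, takes a point from world to camera coordinates). Camera axes: x right, y down, z forward; pixel columns grow to the right and rows downward; lengths in mm; the calibration is good to about 2 mm. A picture is of the moment at which its call begins. There is no depth.
- close_job(): hands the job in, once; it reports no verdict.
The state is a dict: "t": time; "qpos": joint angles; "qvel": joint speeds; "joint_torque": joint torques, N m; "ee_pos": TCP position; "orientation": TCP orientation; "ft_force": force on the tool from outside, world axes, zero at the start; "moment": the same for the moment, N m; "width": finger opening in mm.
Only numpy, scipy, OpenCV 4.12 (cv2) and the standard library are available. Lean on these libraries where they do the work, as an engineer would, in place of code of your own. Each camera call takes 0.05 s, during which the arm holds its last target.

## Working session

There is one attempt and no reset: what is moved stays moved. The work goes in short steps, Python scripts to look and compute and a shell command to move; the robot and the scene stay as the last step left them, time stands still between calls to the robot, and variables do not carry over. Pictures are saved under pics/ and viewed, and the job is handed in when it is done.

```bash
mkdir -p pics; ls
python3 - <<'E'
from workcell import *
import cv2
o=get_obs(); print(o)
for n in("scene","top"):
    d=get_image(n); cv2.imwrite(f"pics/{n}0.png",d["pixels"][:,:,::-1]); print(n,d["mtx"],d["view"])
E
```

```text
pics
{'t': 0.0, 'qpos': array([-1.16802974e+00,  4.23835401e-01,  1.63067545e+00, -9.21205261e-07,
        1.08859980e+00, -1.89896058e-02]), 'qvel': array([-8.12580834e-04,  2.22215199e-04,  3.00643604e-04, -1.03869408e-03,
        1.00213913e-03, -4.38588406e-05]), 'joint_torque': array([-2.43969371e-04, -5.44638133e+01, -2.73663890e+01,  6.43444830e-02,
        2.28288292e-02, -1.18322064e-04]), 'ee_pos': array([ 255.66554771, -569.7127237 ,  221.91080909]), 'orientation': array([ 0.89403109,  1.38099088, -0.89263659]), 'ft_force': array([-0.22732105, -0.84548581, -0.24775237]), 'moment': array([ 0.03910673,  0.00281057, -0.00061446]), 'width': 87.97172496263948}
scene [[402.94890567   0.         278.17165363]
 [  0.         402.94890567 213.27127013]
 [  0.           0.           1.        ]] [[-6.34526894e-01  7.72632708e-01 -2.03548240e-02  3.38036699e+02]
 [ 4.57380525e-01  3.54135286e-01 -8.15715180e-01 -2.29874135e+02]
 [-6.23039867e-01 -5.26903120e-01 -5.78095516e-01  1.41384196e+03]
 [ 0.00000000e+00  0.00000000e+00  0.00000000e+00  1.00000000e+00]]
top [[382.23574247   0.         275.456029  ]
 [  0.         382.23574247 208.22316397]
 [  0.           0.           1.        ]] [[-2.79384205e-02 -9.99373793e-01 -2.17132713e-02  1.01570043e+02]
 [-9.82818308e-01  3.14272907e-02 -1.81880450e-01  6.33193085e+02]
 [ 1.82448944e-01  1.62587481e-02 -9.83080890e-01  7.79070111e+02]
 [ 0.00000000e+00  0.00000000e+00  0.00000000e+00  1.00000000e+00]]
```

View pics/scene0.png

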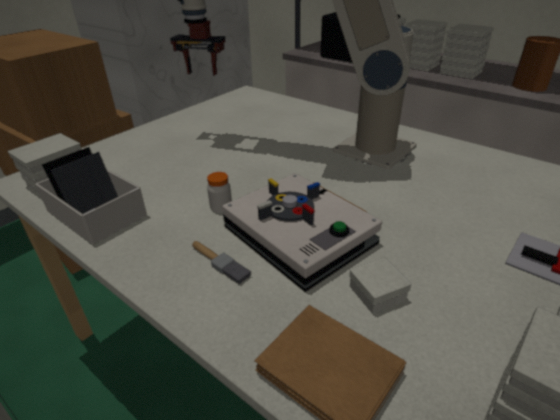

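View pics/top0.png

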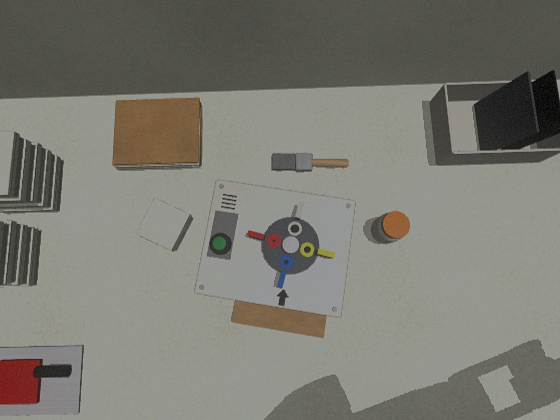

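The scene view shows the punch at about (300,220). In the top view, the wheel hub is at about (291,244), the red tab at (257,235), blue at (282,278), the arrow at (282,297) and the green button at (220,243). Red must go about 80–90° counterclockwise.

```bash
cat > h.py <<'E'
from workcell import *
import cv2, numpy as np
def ray(d,uv):
    V=np.array(d["view"]);R=V[:3,:3];t=V[:3,3]
    c=-R.T@t; r=R.T@np.linalg.inv(d["mtx"])@np.array([uv[0],uv[1],1.]); return c,r/np.linalg.norm(r)
def plane(d,uv,z):
    c,r=ray(d,uv); return c+r*(z-c[2])/r[2]
def proj(d,p):
    q=d["view"][:3,:3]@np.asarray(p,float)+d["view"][:3,3]; q=d["mtx"]@q; return q[:2]/q[2]
def tri(d1,u1,d2,u2):
    c1,r1=ray(d1,u1);c2,r2=ray(d2,u2)
    s=np.linalg.lstsq(np.c_[r1,-r2],c2-c1,rcond=None)[0]
    a=c1+s[0]*r1;b=c2+s[1]*r2; return (a+b)/2,np.linalg.norm(a-b)
def masks(d):
    h=cv2.cvtColor(d["pixels"],cv2.COLOR_RGB2HSV); H,S,Vv=[h[...,i].astype(int) for i in range(3)]
    k=(S>110)&(Vv>50)
    return dict(red=k&((H<6)|(H>172)),blue=k&(H>105)&(H<130),yellow=k&(H>22)&(H<35),green=(S>100)&(Vv>25)&(H>45)&(H<85))
def comps(m,lo=6):
    n,l,s,c=cv2.connectedComponentsWithStats(m.astype(np.uint8),connectivity=8)
    return [(s[i,4],c[i].round(1).tolist(),s[i,:4].tolist()) for i in range(1,n) if s[i,4]>=lo]
E
python3 - <<'E'
from h import *
for n,(x0,y0,x1,y1) in dict(top=(190,170,370,340),scene=(215,165,385,285)).items():
    d=get_image(n)
    for k,m in masks(d).items():
        mm=np.zeros_like(m);mm[y0:y1,x0:x1]=m[y0:y1,x0:x1]
        print(n,k,comps(mm))
    c=cv2.resize(d["pixels"][y0:y1,x0:x1,::-1],None,fx=4.4 if n=="top" else 4.7,fy=4.4*0.8 if 0 else (3.5 if n=="top" else 4.7),interpolation=cv2.INTER_CUBIC)
    c=cv2.resize(d["pixels"][y0:y1,x0:x1,::-1],None,fx=3.5 if n=="top" else 4.7,fy=3.5 if n=="top" else 4.7,interpolation=cv2.INTER_CUBIC)
    cv2.imwrite(f"pics/{n}z.png",c)
E
```

```text
top red [(np.int32(92), [255.8, 234.6], [247, 231, 18, 9]), (np.int32(156), [273.5, 240.4], [267, 234, 14, 14])]
top blue [(np.int32(143), [285.8, 261.5], [279, 255, 14, 14]), (np.int32(87), [281.2, 278.9], [277, 271, 9, 17])]
top yellow [(np.int32(123), [306.7, 249.4], [300, 243, 14, 14]), (np.int32(93), [325.5, 253.0], [317, 249, 18, 9])]
top green [(np.int32(136), [218.9, 242.9], [213, 237, 13, 13])]
scene red [(np.int32(143), [302.2, 209.0], [292, 203, 22, 12])]
scene blue [(np.int32(39), [313.0, 185.4], [308, 183, 11, 6]), (np.int32(64), [301.8, 198.9], [297, 196, 11, 7])]
scene yellow [(np.int32(44), [272.8, 182.2], [268, 179, 10, 8]), (np.int32(37), [279.2, 196.7], [276, 194, 9, 7])]
scene green [(np.int32(107), [339.2, 226.5], [333, 222, 14, 10])]
```

View pics/topz.png

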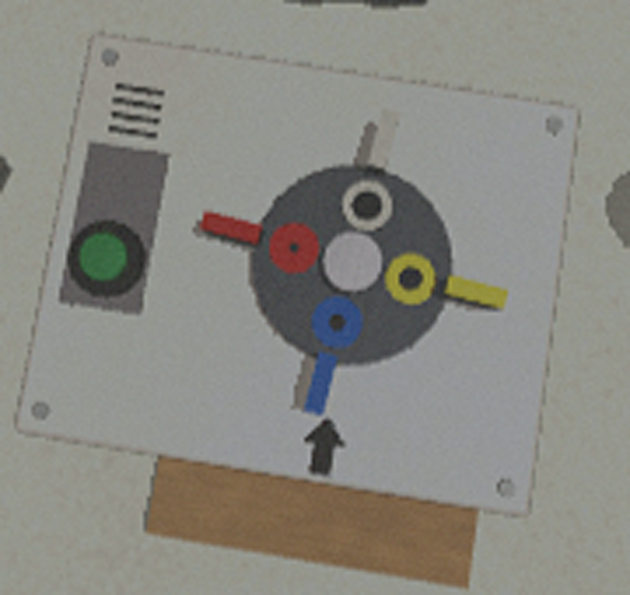

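View pics/scenez.png

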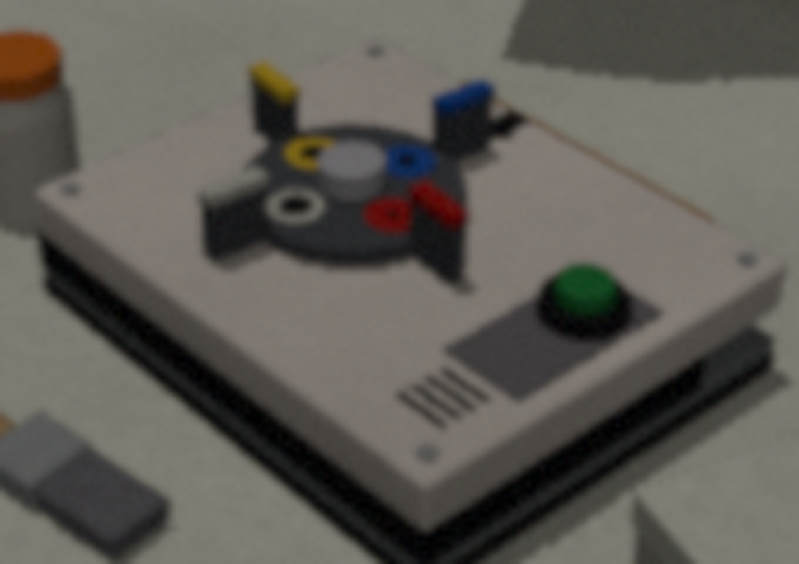

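Run:
```python
from h import *
d=get_image("top");s=get_image("scene")
P={k:plane(d,u,112) for k,u in dict(red=(255.8,234.6),blue=(281.2,278.9),yellow=(325.5,253.0)).items()}
for k,p in P.items(): print(k,p.round(1))
C=(P["red"]+P["yellow"])/2; print("axis",C.round(1),"dist",[np.linalg.norm(P[k]-C).round(1) for k in P])
cz=np.array([C[0],C[1],98]); print("hub proj", proj(d,cz))
for k in P:
    v=P[k]-C; print(k,np.degrees(np.arctan2(v[1],v[0])).round(1))
hsv=cv2.cvtColor(d["pixels"],cv2.COLOR_RGB2GRAY)
m=np.zeros_like(hsv,bool); m[287:308,272:294]=hsv[287:308,272:294]<80
print(comps(m)); a=plane(d,comps(m)[0][1],74); v=a-C; print("arrow",a.round(1),np.degrees(np.arctan2(v[1],v[0])),np.hypot(*v[:2]))
cor=[plane(d,(190+x/3.5,170+y/3.5),70) for x,y in [(92,35),(578,107),(528,515),(16,432)]]
for i in range(4):
    e=cor[(i+1)%4]-cor[i]; print("edge",cor[i].round(0),np.linalg.norm(e).round(1),np.degrees(np.arctan2(e[1],e[0])).round(1))
b,g=tri(d,(218.9,242.9),s,(339.2,226.5)); print("btn",b.round(1),g)
for z in (82,86,90):
    p=plane(d,(218.9,242.9),z); v=p-C; print(z,p.round(1),np.hypot(*v[:2]),np.degrees(np.arctan2(v[1],v[0])),plane(s,(339.2,226.5),z).round(1))
print("red tri",tri(d,(281.2,278.9),s,(313,185.4)))
print("yel tri",tri(d,(325.5,253.),s,(272.8,182.2)))
o=get_obs();from scipy.spatial.transform import Rotation as R
print(R.from_rotvec(o["orientation"]).as_matrix().round(3))
```

```text
red [573.  123.1 112. ]
blue [483.2  74.3 112. ]
yellow [531.8 -16.  112. ]
axis [552.4  53.6 112. ] dist [np.float64(72.5), np.float64(72.2), np.float64(72.5)]
hub proj [290.3140577  244.35918683]
red 73.5
blue 163.3
yellow -106.5
[(np.int32(90), [281.9, 297.1], [277, 290, 11, 15])]
arrow [446.3  74.2  74. ] 168.96672998254434 108.097752043524
edge [701. 211.  70.] 306.4 -100.5
edge [645. -90.  70.] 246.6 169.5
edge [403. -45.  70.] 306.6 79.5
edge [458. 256.  70.] 247.0 -10.6
btn [561.  203.1  84.3] 0.6224572304763081
82 [561.4 203.2  82. ] 149.9363423945512 86.57172799527861 [558.1 201.8  82. ]
86 [561.  202.6  86. ] 149.24421802637684 86.70621657893697 [562.7 204.4  86. ]
90 [560.6 201.9  90. ] 148.55292360415737 86.84195760768834 [567.3 207.1  90. ]
red tri (array([483.01826773,  74.6456732 , 107.22139773]), np.float64(0.7880400705250656))
yel tri (array([531.8394857 , -16.22343689, 106.72039409]), np.float64(0.8349641692183153))
[[-0.     0.912  0.409]
 [ 0.     0.409 -0.912]
 [-1.     0.    -0.001]]
```

Checks agree: the caps are 72.5 mm from the axis (73 expected), the casing measures 306×247 mm, and all three tabs give the same wheel angle. Red is at 73.5°, the arrow direction is 169.4°, so I need about +96°. I'll close the fingers and travel over at height.

```bash
python3 -m crank '[[[0,4,-3.2],[0,0,0],0],[[0,4,-3.2],[0,0,0],0],[[0,4,-3.2],[0,0,0],0],[[0,4,-3.2],[0,0,0],0],[[0,4,-3.2],[0,0,0],0]]'
python3 -m crank '[[[0,4,-3.2],[0,0,0],0],[[0,4,-3.2],[0,0,0],0],[[0,4,-3.2],[0,0,0],0],[[0,4,-3.2],[0,0,0],0],[[0,4,-3.2],[0,0,0],0]]'
python3 -m crank '[[[0,4,-3.2],[0,0,0],0],[[0,4,-3.2],[0,0,0],0],[[0,4,-3.2],[0,0,0],0],[[0,4,-3.2],[0,0,0],0]]'
python3 -m crank '[[[0,0,0],[8,0,0],0],[[0,0,0],[8,0,0],0],[[0,0,0],[8,0,0],0],[[0,0,0],[8,0,0],0],[[0,0,0],[8.7,0,0],0]]'
cat >> h.py <<'E'
from scipy.spatial.transform import Rotation as Ro
C=np.array([552.4,53.6]); PHI0=169.4
def st(phi=None,R=75,d=15,z=None):
    o=get_obs();M=Ro.from_rotvec(o["orientation"]).as_matrix();p=o["ee_pos"]
    print("t",round(o["t"],2),"p",p.round(1),"F",o["ft_force"].round(1),"w",round(o["width"],1),"q6",round(o["qpos"][5],2))
    az=np.degrees(np.arctan2(M[1,2],M[0,2])); print("z az",az.round(2),"xaxis",M[:,0].round(3))
    if phi is not None:
        a=np.radians(phi); t=C+R*np.array([np.cos(a),np.sin(a)])-d*np.array([-np.sin(a),np.cos(a)])
        D=np.array([*t,z if z is not None else p[2]])-p
        print("target",t.round(1),"tool shift cm",(M.T@D/10).round(2),"turn x deg",round(-((phi+180-az+180)%360-180),2))
E
python3 -c "
from h import *
st(73.5,75,35)"
```

```text
t: 0.92
ee_pos: [373.4, -340.9, 222.8]
orientation: [0.893, 1.379, -0.893]
ft_force: [0.2, -0.0, -0.7]
width: 41.6
t: 1.55
ee_pos: [490.5, -112.9, 222.9]
orientation: [0.893, 1.379, -0.893]
ft_force: [0.9, -0.3, -0.0]
width: 0.1
t: 2.05
ee_pos: [584.0, 69.5, 222.8]
orientation: [0.893, 1.379, -0.893]
ft_force: [-0.5, 0.1, 0.2]
width: 0.5
t: 2.68
ee_pos: [583.4, 67.8, 222.6]
orientation: [1.422, 1.056, -1.422]
ft_force: [0.2, 0.3, 0.1]
width: 0.3
t 2.67 p [583.4  67.8 222.6] F [0.2 0.3 0.1] w 0.3 q6 1.96
z az -106.81 xaxis [-0. -0. -1.]
target [607.3 115.6] tool shift cm [-0.    0.91 -5.26] turn x deg -0.31
```

```bash
python3 -m crank '[[[0,0.9,-5.3],[0,0,0],0],[[5,0,0],[0,0,0],0],[[4,0,0],[0,0,0],0],[[0,0,0],[0,0,0],0]]'
python3 - <<'E'
from h import *
st(73.5,75,15,88)
for n,(x0,y0,x1,y1) in dict(top=(190,170,370,340),scene=(215,125,385,285)).items():
    d=get_image(n)
    c=cv2.resize(d["pixels"][y0:y1,x0:x1,::-1],None,fx=3.5,fy=3.5,interpolation=cv2.INTER_CUBIC)
    cv2.imwrite(f"pics/{n}1.png",c)
E
```

```text
t: 3.18
ee_pos: [604.7, 115.7, 129.7]
orientation: [1.414, 1.062, -1.424]
ft_force: [0.0, 0.6, 1.2]
width: 1.2
t 3.17 p [604.7 115.7 129.7] F [0.  0.6 1.2] w 1.2 q6 2.03
z az -106.52 xaxis [-0.007 -0.001 -1.   ]
target [588.1 121.3] tool shift cm [ 4.18 -1.72 -0.07] turn x deg -0.02
```

View pics/scene1.png

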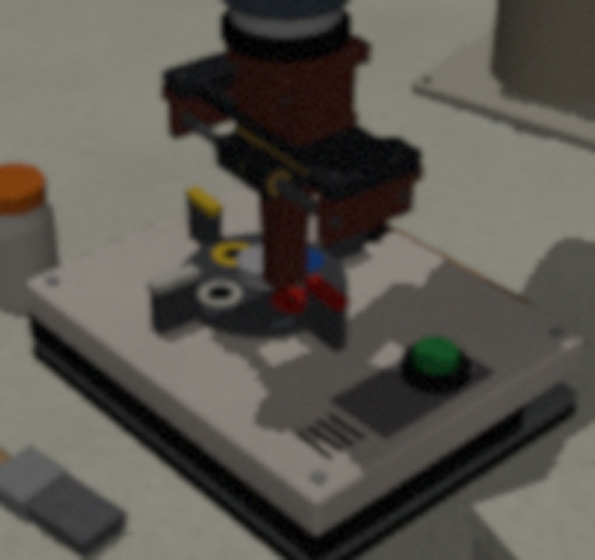

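View pics/top1.png

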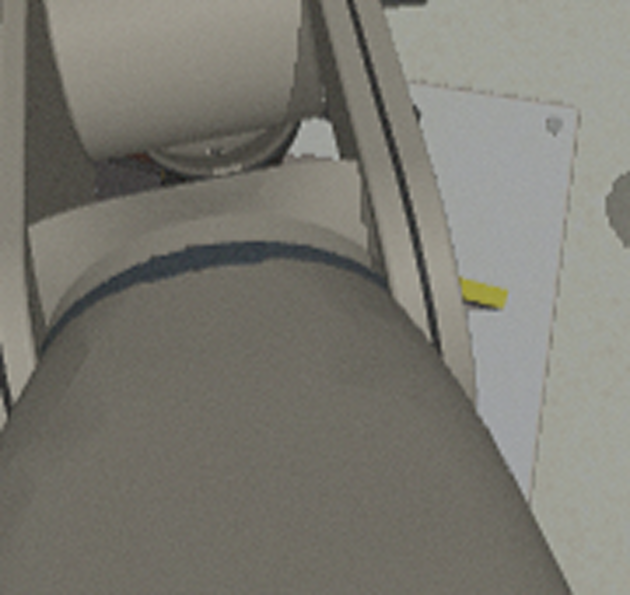

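The scene view shows the closed fingers hanging above the disc, behind the red tab at about (325,293) in the crop. The top view is blocked by the arm. Next I'll lower the fingers.

```bash
python3 -m crank '[[[2.2,0,0],[0,0,0],0],[[2.0,0,0],[0,0,0],0],[[0,0,0],[0,0,0],0]]'
python3 -c "
from h import *
st(73.5,75,15,88)"
```

```text
t: 3.65
ee_pos: [606.6, 115.8, 90.2]
orientation: [1.418, 1.059, -1.42]
ft_force: [-1.2, -0.8, 0.7]
width: 0.3
t 3.65 p [606.6 115.8  90.2] F [-1.2 -0.8  0.7] w 0.3 q6 2.03
z az -106.54 xaxis [-0.001 -0.    -1.   ]
target [588.1 121.3] tool shift cm [ 0.22 -1.93  0.01] turn x deg -0.04
```

```bash
python3 -m crank '[[[0.2,-0.5,0],[0,0,0],0],[[0,-0.5,0],[0,0,0],0],[[0,-0.4,0],[0,0,0],0],[[0,0,0],[0,0,0],0]]'
python3 -m crank '[[[0,-0.3,0],[0,0,0],0],[[0,0,0],[0,0,0],0]]'
python3 -m crank '[[[0,-0.3,0],[0,0,0],0],[[0,0,0],[0,0,0],0]]'
python3 -c "
from h import *
st(73.5,75,15,88)"
```

```text
t: 4.15
ee_pos: [593.5, 120.2, 89.0]
orientation: [1.418, 1.059, -1.418]
ft_force: [0.4, -0.3, 0.0]
width: 0.2
t: 4.4
ee_pos: [590.7, 120.9, 88.7]
orientation: [1.418, 1.059, -1.419]
ft_force: [0.5, -0.4, -0.9]
width: 0.6
t: 4.65
ee_pos: [588.0, 121.8, 88.7]
orientation: [1.419, 1.058, -1.418]
ft_force: [1.0, -0.5, -0.4]
width: 0.5
t 4.65 p [588.  121.8  88.7] F [ 1.  -0.5 -0.4] w 0.5 q6 2.04
z az -106.53 xaxis [ 0.  0. -1.]
target [588.1 121.3] tool shift cm [0.07 0.02 0.05] turn x deg -0.03
```

```bash
python3 -m crank '[[[0,-0.53,-0.09],[-4,0,0],0],[[0,-0.53,-0.09],[-4,0,0],0],[[0,-0.53,-0.09],[-4,0,0],0],[[0,-0.53,-0.09],[-4,0,0],0],[[0,-0.53,-0.09],[-4,0,0],0]]'
python3 - <<'E'
from h import *
st(93.5,75,15,88)
d=get_image("scene");x0,y0,x1,y1=(215,125,385,285)
cv2.imwrite("pics/scene2.png",cv2.resize(d["pixels"][y0:y1,x0:x1,::-1],None,fx=3.5,fy=3.5,interpolation=cv2.INTER_CUBIC))
E
```

```text
t: 5.28
ee_pos: [563.3, 130.2, 88.8]
orientation: [1.164, 1.237, -1.161]
ft_force: [2.4, -0.3, -1.9]
width: 0.5
t 5.28 p [563.3 130.2  88.8] F [ 2.4 -0.3 -1.9] w 0.5 q6 1.71
z az -86.39 xaxis [ 0.002  0.    -1.   ]
target [562.8 129.4] tool shift cm [ 0.08 -0.06  0.08] turn x deg 0.11
```

View pics/scene2.png

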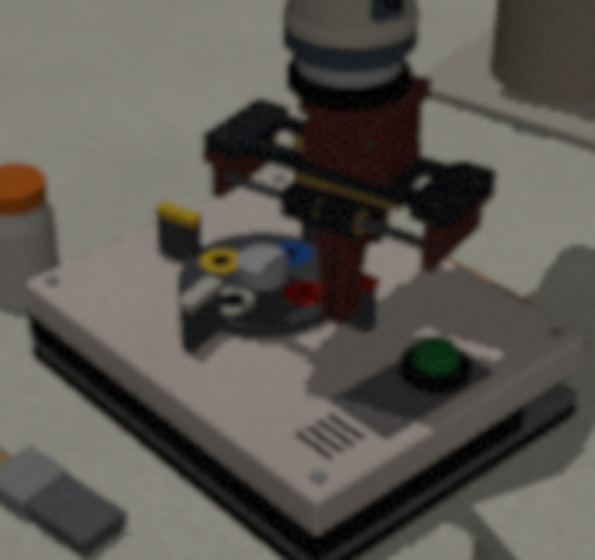

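The wheel follows: white and yellow have shifted round counterclockwise, and the fingers are behind red. I'll keep going.

```bash
python3 -m crank '[[[0,-0.53,-0.09],[-4,0,0],0],[[0,-0.53,-0.09],[-4,0,0],0],[[0,-0.53,-0.09],[-4,0,0],0],[[0,-0.53,-0.09],[-4,0,0],0],[[0,-0.53,-0.09],[-4,0,0],0]]'
python3 -m crank '[[[0,-0.53,-0.09],[-4,0,0],0],[[0,-0.53,-0.09],[-4,0,0],0],[[0,-0.53,-0.09],[-4,0,0],0],[[0,-0.53,-0.09],[-4,0,0],0],[[0,-0.53,-0.09],[-4,0,0],0]]'
python3 -c "
from h import *
st(133.5,75,15,88)"
```

```text
t: 5.95
ee_pos: [536.7, 129.5, 88.9]
orientation: [0.903, 1.375, -0.9]
ft_force: [3.6, 0.7, -1.6]
width: 0.4
t: 6.58
ee_pos: [511.9, 119.6, 88.9]
orientation: [0.635, 1.475, -0.633]
ft_force: [3.0, 1.6, -2.4]
width: 0.7
t 6.58 p [511.9 119.6  88.9] F [ 3.   1.6 -2.4] w 0.7 q6 1.02
z az -46.47 xaxis [ 0.002  0.001 -1.   ]
target [511.7 118.3] tool shift cm [ 0.09 -0.1   0.07] turn x deg 0.03
```

```bash
python3 -m crank '[[[0,-0.53,-0.09],[-4,0,0],0],[[0,-0.53,-0.09],[-4,0,0],0],[[0,-0.53,-0.09],[-4,0,0],0],[[0,-0.53,-0.09],[-4,0,0],0],[[0,-0.53,-0.09],[-4,0,0],0]]'
python3 -m crank '[[[0,-0.53,-0.09],[-4,0,0],0],[[0,-0.53,-0.09],[-4,0,0],0],[[0,0,0],[0,0,0],0]]'
python3 - <<'E'
from h import *
st(161.5,75,15,88)
d=get_image("scene");x0,y0,x1,y1=(215,125,385,285)
cv2.imwrite("pics/scene3.png",cv2.resize(d["pixels"][y0:y1,x0:x1,::-1],None,fx=3.5,fy=3.5,interpolation=cv2.INTER_CUBIC))
d=get_image("top");x0,y0,x1,y1=(190,170,370,340)
cv2.imwrite("pics/top3.png",cv2.resize(d["pixels"][y0:y1,x0:x1,::-1],None,fx=3.5,fy=3.5,interpolation=cv2.INTER_CUBIC))
E
```

```text
t: 7.2
ee_pos: [492.0, 101.8, 89.0]
orientation: [0.363, 1.538, -0.361]
ft_force: [3.7, 2.3, -1.7]
width: 0.2
t: 7.58
ee_pos: [485.3, 92.5, 88.9]
orientation: [0.255, 1.555, -0.255]
ft_force: [1.5, -0.2, -0.0]
width: 0.2
t 7.58 p [485.3  92.5  88.9] F [ 1.5 -0.2 -0. ] w 0.2 q6 0.49
z az -18.64 xaxis [ 0.001  0.    -1.   ]
target [486.   91.6] tool shift cm [ 0.09 -0.06  0.1 ] turn x deg -0.14
```

View pics/scene3.png

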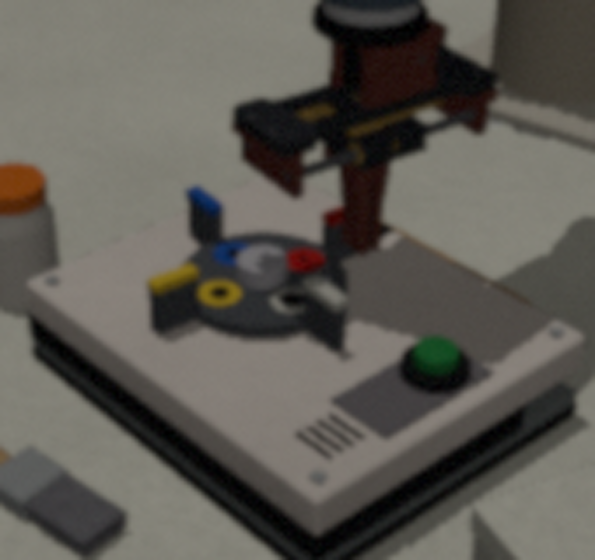

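View pics/top3.png

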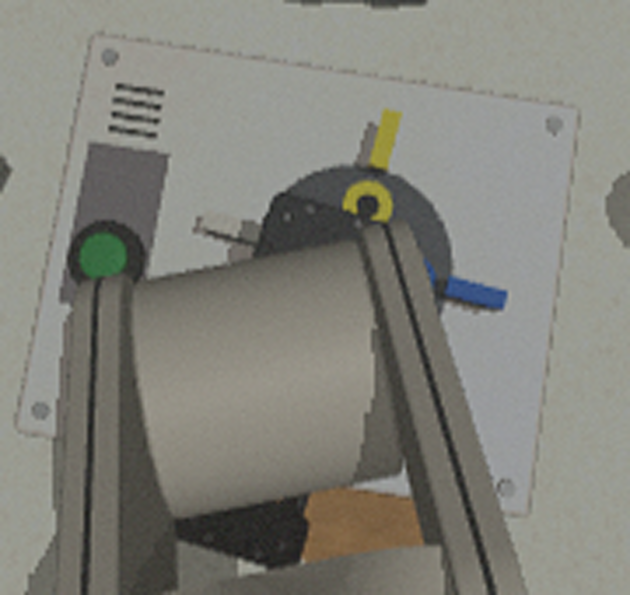

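Blue and yellow caps are visible in the top view at crop (476,293) and (385,140), so I can measure the angle while the arm is in place.

```bash
cat >> h.py <<'E'
OFF=dict(red=0,blue=90,yellow=180)
def wheel():
    d=get_image("top")
    for k,m in masks(d).items():
        if k=="green":continue
        mm=np.zeros_like(m);mm[190:330,200:360]=m[190:330,200:360]
        for a,c,bb in comps(mm,40):
            p=plane(d,c,112); v=p[:2]-C
            r=np.hypot(*v)
            if 66<r<79: print(k,a,c,"r",r.round(1),"red az",((np.degrees(np.arctan2(v[1],v[0]))-OFF[k])%360).round(1),"bbox",bb)
E
python3 -c "
from h import *
wheel()"
```

```text
blue 92 [325.5, 253.3] r 72.7 red az 163.0 bbox [317, 249, 18, 9]
yellow 86 [299.6, 209.3] r 73.1 red az 163.1 bbox [296, 201, 9, 17]
```

```bash
python3 -m crank '[[[0,-0.26,-0.05],[-2,0,0],0],[[0,-0.26,-0.05],[-2,0,0],0],[[0,-0.2,-0.04],[-1.5,0,0],0],[[0,0,0],[0,0,0],0],[[0,0,0],[0,0,0],0]]'
python3 -c "
from h import *
wheel();st(169.4)"
```

```text
t: 8.35
ee_pos: [481.8, 86.1, 88.7]
orientation: [0.179, 1.563, -0.179]
ft_force: [1.7, 2.6, -0.6]
width: 0.5
blue 89 [326.1, 250.0] r 72.6 red az 168.3 bbox [318, 247, 17, 7]
yellow 85 [296.4, 208.7] r 72.9 red az 168.3 bbox [293, 201, 8, 17]
t 8.4 p [481.7  86.1  88.8] F [1.3 2.6 1. ] w 0.5 q6 0.38
z az -13.06 xaxis [ 0.  0. -1.]
target [481.4  82.1] tool shift cm [-0.   -0.39  0.06] turn x deg -2.46
```

```bash
python3 -m crank '[[[0,-0.14,-0.03],[-1,0,0],0],[[0,0,0],[0,0,0],0],[[0,0,0],[0,0,0],0]]'
python3 -c "
from h import *
wheel()"
python3 -m crank '[[[0,0.7,0],[0,0,0],0],[[0,0.8,0],[0,0,0],0],[[-4,0,0],[0,0,0],0],[[-5,0,0],[0,0,0],0],[[-3,0,0],[0,0,0],0]]'
python3 -c "
from h import *
wheel();st(169.4)"
```

```text
t: 8.78
ee_pos: [481.2, 84.7, 88.7]
orientation: [0.165, 1.564, -0.165]
ft_force: [2.2, 2.1, 0.2]
width: 0.3
blue 86 [326.4, 249.2] r 73.0 red az 169.6 bbox [319, 246, 16, 7]
yellow 87 [295.6, 208.7] r 72.6 red az 169.6 bbox [292, 201, 8, 17]
t: 9.45
ee_pos: [484.4, 99.9, 210.7]
orientation: [0.165, 1.563, -0.164]
ft_force: [0.1, 0.1, -0.6]
width: 0.8
blue 90 [326.0, 249.2] r 72.2 red az 169.5 bbox [318, 246, 17, 7]
yellow 86 [295.6, 208.7] r 72.6 red az 169.6 bbox [292, 201, 8, 17]
t 9.5 p [486.2 100.3 213.8] F [ 1.1 -0.9  2.5] w 0.4 q6 0.39
z az -12.01 xaxis [ 0.006  0.001 -1.   ]
target [481.4  82.1] tool shift cm [-0.   -1.87 -0.08] turn x deg -1.41
```

The wheel reads 169.5°, with 169.4° wanted. I'll move aside for an unobstructed check of red and the arrow, and to confirm the button position.

```bash
python3 -m crank '[[[0,5,0],[0,0,0],0],[[0,5,0],[0,0,0],0],[[0,5,0],[0,0,0],0],[[0,5,0],[0,0,0],0],[[0,5,0],[0,0,0],0]]'
python3 -m crank '[[[0,5,0],[0,0,0],0],[[0,5,0],[0,0,0],0],[[0,0,0],[0,0,0],0]]'
python3 - <<'E'
from h import *
wheel()
for n,(x0,y0,x1,y1) in dict(top=(190,170,370,340),scene=(215,165,385,285)).items():
    d=get_image(n); 
    m=masks(d)["green"];mm=np.zeros_like(m);mm[y0:y1,x0:x1]=m[y0:y1,x0:x1];print(comps(mm))
    cv2.imwrite(f"pics/{n}4.png",cv2.resize(d["pixels"][y0:y1,x0:x1,::-1],None,fx=3.5,fy=3.5,interpolation=cv2.INTER_CUBIC))
E
```

```text
t: 10.12
ee_pos: [535.7, 345.8, 207.8]
orientation: [0.164, 1.566, -0.165]
ft_force: [0.5, -0.2, 0.1]
width: 0.3
t: 10.5
ee_pos: [556.3, 445.0, 207.3]
orientation: [0.162, 1.565, -0.163]
ft_force: [0.7, 0.5, -0.6]
width: 0.4
red 92 [284.9, 279.8] r 72.4 red az 169.3 bbox [282, 271, 7, 18]
blue 90 [326.0, 249.2] r 72.2 red az 169.5 bbox [318, 246, 17, 7]
yellow 87 [295.6, 208.8] r 72.4 red az 169.5 bbox [292, 201, 8, 17]
[(np.int32(137), [218.9, 242.9], [213, 237, 13, 13])]
[(np.int32(111), [339.1, 226.6], [333, 222, 14, 10])]
```

View pics/top4.png

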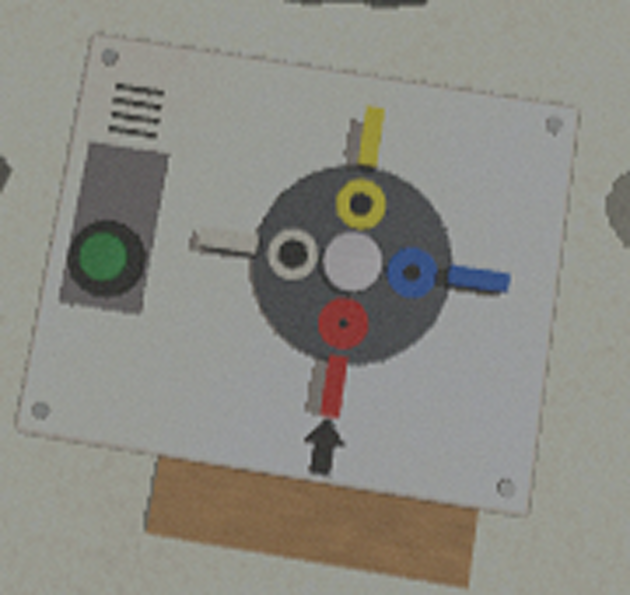

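Red stands in line with the arrow, reading 169.3–169.5° on all three caps. In the top crop, the red cap is at (334,387) and the arrow at (322,448), the sideways offset being height parallax. Next is the button, at about (561, 202.5).

```bash
cat >> h.py <<'E'
def go(x,y,z):
    o=get_obs();M=Ro.from_rotvec(o["orientation"]).as_matrix();p=o["ee_pos"]
    print("t",round(o["t"],2),"p",p.round(1),"F",o["ft_force"].round(1),"shift cm",(M.T@(np.array([x,y,z])-p)/10).round(2))
E
python3 -c "
from h import *
go(561,202.5,150)"
```

```text
t 10.65 p [556.2 440.9 207.7] F [ 0.  -0.1 -0.6] shift cm [  5.81 -23.21   5.44]
```

```bash
python3 -m crank '[[[0,-4.6,1.1],[0,0,0],0],[[0,-4.6,1.1],[0,0,0],0],[[0,-4.6,1.1],[0,0,0],0],[[0,-4.7,1.1],[0,0,0],0],[[0,-4.7,1.0],[0,0,0],0]]'
python3 -m crank '[[[3,0,0],[0,0,0],0],[[2.8,0,0],[0,0,0],0],[[0,0,0],[0,0,0],0],[[0,0,0],[0,0,0],0]]'
python3 -c "
from h import *
go(561,202.5,95)"
```

```text
t: 11.28
ee_pos: [560.7, 200.6, 208.9]
orientation: [0.166, 1.565, -0.166]
ft_force: [0.4, 0.6, 0.1]
width: 0.4
t: 11.78
ee_pos: [561.8, 203.2, 151.7]
orientation: [0.166, 1.564, -0.165]
ft_force: [0.4, 0.2, 1.4]
width: 0.4
t 11.78 p [561.8 203.2 151.7] F [0.4 0.2 1.4] shift cm [ 5.67 -0.09 -0.06]
```

```bash
python3 -m crank '[[[3,-0.1,-0.1],[0,0,0],0],[[2.2,0,0],[0,0,0],0],[[0,0,0],[0,0,0],0],[[0,0,0],[0,0,0],0]]'
python3 -m crank '[[[0.4,0,0],[0,0,0],0],[[0,0,0],[0,0,0],0]]'
python3 -m crank '[[[0.3,0,0],[0,0,0],0],[[0,0,0],[0,0,0],0]]'
python3 -c "
from h import *
go(561,202.5,90)"
```

```text
t: 12.28
ee_pos: [561.3, 203.2, 100.2]
orientation: [0.165, 1.563, -0.164]
ft_force: [-0.7, -0.3, -0.3]
width: 0.8
t: 12.52
ee_pos: [560.5, 202.9, 95.1]
orientation: [0.165, 1.564, -0.165]
ft_force: [-0.1, 0.0, 0.2]
width: 0.3
t: 12.78
ee_pos: [560.6, 202.9, 91.8]
orientation: [0.165, 1.564, -0.165]
ft_force: [1.5, 0.3, 1.6]
width: 0.4
t 12.78 p [560.6 202.9  91.8] F [1.5 0.3 1.6] shift cm [ 0.18 -0.03  0.05]
```

```bash
for i in 1; do python3 -m crank '[[[0.2,0,0],[0,0,0],0],[[0,0,0],[0,0,0],0]]'; done
python3 -m crank '[[[0.2,0,0],[0,0,0],0],[[0,0,0],[0,0,0],0]]'
python3 -m crank '[[[0.2,0,0],[0,0,0],0],[[0,0,0],[0,0,0],0]]'
python3 -m crank '[[[0.2,0,0],[0,0,0],0],[[0,0,0],[0,0,0],0]]'
```

```text
t: 13.02
ee_pos: [560.6, 202.9, 89.8]
orientation: [0.165, 1.564, -0.165]
ft_force: [0.6, -0.0, 2.4]
width: 0.5
t: 13.28
ee_pos: [560.6, 202.9, 87.8]
orientation: [0.165, 1.564, -0.165]
ft_force: [1.1, 0.7, 4.0]
width: 0.7
t: 13.52
ee_pos: [560.6, 202.9, 86.3]
orientation: [0.165, 1.564, -0.165]
ft_force: [-0.5, 0.7, 8.9]
width: 0.3
t: 13.78
ee_pos: [560.7, 203.0, 86.0]
orientation: [0.165, 1.564, -0.165]
ft_force: [-5.2, -1.8, 24.3]
width: 0.2
```

Contact came at z≈92 and the button bottomed at 86.0, which is the full 6 mm, with the force rising sharply to 24 N. Releasing straight up.

```bash
python3 -m crank '[[[-0.5,0,0],[0,0,0],0],[[-1.5,0,0],[0,0,0],0],[[-4,0,0],[0,0,0],0],[[-5,0,0],[0,0,0],0],[[-2,0,0],[0,0,0],0]]'
python3 -m crank '[[[0,5,0],[0,0,0],0],[[0,5,0],[0,0,0],0],[[0,5,0],[0,0,0],0],[[0,5,0],[0,0,0],0],[[0,4,0],[0,0,0],0]]'
python3 -m crank '[[[0,0,0],[0,0,0],0],[[0,0,0],[0,0,0],0],[[0,0,0],[0,0,0],0]]'
python3 - <<'E'
from h import *
wheel()
U={}
for n,(x0,y0,x1,y1) in dict(top=(190,170,370,340),scene=(215,165,385,285)).items():
    d=get_image(n); 
    m=masks(d)["green"];mm=np.zeros_like(m);mm[y0:y1,x0:x1]=m[y0:y1,x0:x1];print(n,comps(mm))
    cv2.imwrite(f"pics/{n}5.png",d["pixels"][:,:,::-1])
E
```

```text
t: 14.4
ee_pos: [561.1, 203.1, 216.8]
orientation: [0.166, 1.562, -0.164]
ft_force: [-0.1, 0.7, -0.2]
width: 0.5
t: 15.02
ee_pos: [609.9, 439.2, 213.4]
orientation: [0.164, 1.566, -0.165]
ft_force: [0.6, -0.7, 0.0]
width: 0.3
t: 15.4
ee_pos: [610.2, 436.1, 213.7]
orientation: [0.165, 1.565, -0.166]
ft_force: [0.6, -1.1, 0.9]
width: 0.8
red 91 [284.9, 279.9] r 72.6 red az 169.3 bbox [282, 272, 7, 17]
blue 90 [326.2, 249.2] r 72.6 red az 169.6 bbox [318, 246, 18, 7]
yellow 88 [295.6, 208.6] r 72.8 red az 169.6 bbox [292, 200, 8, 18]
top [(np.int32(139), [219.0, 242.9], [213, 237, 13, 13])]
scene [(np.int32(111), [339.1, 226.7], [332, 222, 15, 10])]
```

View pics/scene5.png

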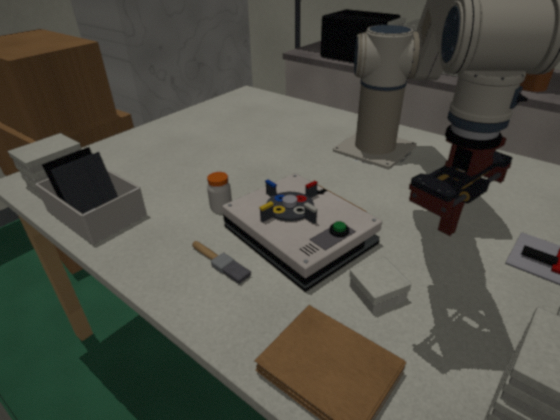

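View pics/top5.png

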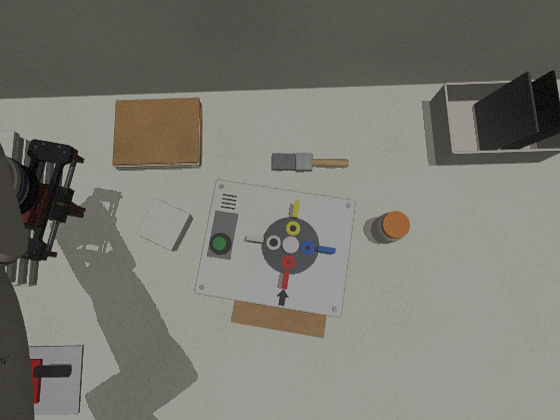

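Red is still in line with the arrow: red cap (285,280), arrow (282,297). The button is back up at (219,243). The jar (395,226), box (165,223) and brush (310,161) are where they started, and the robot touches nothing. I'll hand it in now.

```bash
python3 -c "
from workcell import *
print(close_job())"
```

```text
the job is handed in; nothing more can be done
None
```

The wheel is set to red and the start button has been pressed fully down and released; I handed the job in at about 15.5 s.

- **Wheel:** I pushed the red tab from one side with closed fingers, about 96° counterclockwise, with the measured side force at about 2–4.5 N. After the button press the three visible caps read 169.3°, 169.6° and 169.6°, against 169.4° for the punch's arrow side taken from the casing edges.
- **Button:** I pressed it only after the wheel read red. Contact came at about z = 92 mm and it bottomed at 86.0 mm, the full 6 mm, with the force rising to 24 N. After release its image position matched the one before the press.
- **Other objects:** By eye in the before-and-after pictures, the glue jar, gift box and brush had not moved.
- **Checks that disagreed slightly:**
  - The black arrow itself, sighted from the wheel's axis, gave 169.0°, 0.4° off the casing edges. I trusted the edges.
  - Triangulating the tab caps from both cameras gave about 107 mm height instead of 112. The button's top, put at 84 mm that way, was met at about 92 mm, so I found it by touch.

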